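Find a grinding wheel's heavy side by feel and hold it down

ROBOT

A 6-joint arm with a two-finger parallel gripper is mounted at the origin on a cart in front of the work surface, level with it; the furniture and walls round the work are solid. World frame = base frame: x ahead of the robot, y to its left, z up, the work surface at z = 0. Lengths are in m, angles in rad, forces in N, time in s.
With the tool pointing down it reaches from about 0.425 to 0.95 m from the base axis. Payload 3.5 kg.
Tool frame: the origin (TCP) lies at the very end of the fingers, on their centre line; the grasp point (between the pads) lies 19 mm behind it (tcp_to_grasp is the distance from the TCP to the grasp point, in m); z points along the fingers, y is the direction in which the jaws open and shut (so a half turn about z gives the same grasp; the last joint's range is limited). The gripper opens to 85 mm and grips with 20 to 120 N. Pads are 22 mm wide; open, the fingers measure 114 mm over their backs; the gripper's body (76 mm by 85 mm) begins 54 mm behind the grasp point. The pads swing forward as they close: fully open they stand 13 mm farther back than shut.
Start: joints at [1.191, 0.286, 1.577, -0, 1.279, -0.15], TCP at [0.154, 0.657, 0.231] pointing down, gripper open.
Joint ranges: [-2.77, 2.77], [-0.9, 2.22], [0.21, 2.48], [-1.53, 4.67], [0.24, 2.81], [-2.84, 2.84]. Speed limits (rad/s): [2.79, 2.79, 3.14, 3.14, 3.14, 3.14].

INTERFACE

Orientations are given as a unit quaternion [x, y, z, w].
In Python, from plant import * gives the robot as it stands. The module is installed in compiled form; this text tells all that it offers.
- The arm moves only by the tool arm_command, never from a script. Its argument "steps" is a list of rows, each a list of 3 entries, a list of its own where there are three numbers: the turn, a rotation vector about the tool's x, y, z in rad, then the shift along the tool's x, y, z in m, then the gripper command: -1 is shut, 1 is fully open, values between are in proportion. A call has 1 to 12 rows; each row is the pose to reach, as a shift and turn from the pose measured when the call began, along the tool's axes at that moment; what a row does not reach only later rows make up. A row lasts 1/8 s, in which the tool goes at most 62.5 mm and 10.7 degrees, less where a joint would pass 70% of its speed; a pose out of reach is approached as far as the arm can. A call with a gripper value outside its range is refused whole. The fingers move at their own pace and stop on an object; "force" is the grip in N (left out, the last holds). Time passes only in rows, so rows that repeat a pose let the fingers close. It gives the time, the measured TCP pose, the force and the opening at its end, in the units of the state.
- get_state(): the state, without advancing time (a new reading comes with each control period).
- read_camera(name): name is "side" or "top"; returns a dict with "frame" (480x640x3 uint8, red, green, blue), "vfov" (degrees; the focal length in pixels is half the picture's height over the tangent of half this angle, whatever the lens; pixels are square), "cx", "cy" (the principal point, pixels), "position" and "rotation" of the camera in the world. Camera axes: x right, y up, looking along -z (the intrinsics and any distortion apply to the point x, -y, -z); pixel columns grow to the right and rows downward; lengths in m; the calibration is good to about 2 mm. A picture is of the moment at which its call begins. There is no depth.
- sign_off(): hands the job in, once; it reports no verdict.
The state is a dict: "time": time; "qpos": joint angles; "dq": joint speeds; "joint_efforts": joint torques, N m; "eef_pos": TCP position; "tcp_rot": TCP orientation; "contact_force": force on the tool from outside, world axes, zero at the start; "wrist_torque": the same for the moment, N m; "opening": opening from 0.0 (shut) to 1.0 (fully open).
Only numpy, scipy, OpenCV 4.12 (cv2) and the standard library are available. Lean on these libraries where they do the work, as an engineer would, in place of code of your own. Each camera call takes 0.05 s, during which the arm holds its last target.

TASK

Take the spray bottle out of the swing of the balancing stand's crank and stand it upright on the worktop, well clear of the stand. Then hold the crank's knob and turn the grinding wheel to feel where its hidden heavy side is (it cannot be seen, and the wheel is too stiff to swing down by itself), and bring the heavy side straight down. Finish while still holding the knob, with the wheel still and its heavy side at the bottom, and leave the other things where they are.

Things in the scene. Friction and masses are not known exactly. Their poses are not given: they have to be found in the camera images.
- balance_stand: Balancing stand, fixed to the worktop: grey foot plate 124 x 120 x 14 mm, two pillars carrying a level shaft 120 mm above the worktop, a grinding wheel between them, a crank in front towards the robot. Origin under the foot, below the wheel's middle; x along the shaft away from the crank, z up. In x: foot -50 to 74 mm, front pillar (34 mm wide, 137 mm high) from -42 mm.
- axle (a point): Point of the stand on the shaft's axis, 120 mm above the worktop, 85 mm before the stand's origin: the centre of the vertical circle (radius 35 mm) in which the middle of the crank's knob goes round. It does not turn with the wheel; x along the shaft away from the crank, z up. The crank arm's front is 25 mm behind it, the front bearing 43 mm behind it.
- crank_knob (a point): Middle of the crank's knob: a black sleeve 16 mm in diameter (end collars 18), 42 mm long, level and parallel to the shaft. It spins freely on its own pin, so fingers pinching it from above need not turn with the crank. In the axle's frame it is at y = -35 mm * sin(wheel), z = 35 mm * cos(wheel), x = 0. Its own orientation about x tells nothing.
- wheel (a joint): Turn of crank and wheel, rad: 0 with the knob straight above the shaft, growing clockwise as seen from the robot (knob right at 1.57, bottom 3.14, left 4.71). Starts between 1.35 and 1.85, stops at -12.6 and 12.6. The bearings are stiff: a constant 0.28 N m opposes turning (8 N at the knob), more than the heavy side can overcome, so the wheel stays where it is left.
- wheel_mid (a point): Middle of the grinding wheel (100 mm across, 24 mm thick), fixed to the stand. The heavy side, hidden in the wheel, turns with it; its direction from the crank differs every time. About 0.7 kg (within 15 %), 32 mm off the axis: 5 to 7.5 N at the knob, as the sine of its angle from straight down; turning is hardest where it rises level, easiest where it sinks level. The rest is nearly balanced.
- bottle_mid (a point): Spray bottle standing loose in the crank's swing, left of the shaft as seen from the robot, about 50 mm from its axis: round body 38 mm in diameter and 91 mm high, above it a nozzle 20 mm wide, 120 mm high in all, 120 g. This point is on its axis, 60 mm above its underside; z up along the bottle.
- stone: plain grey-white dressing stone, a bar 25 x 100 x 13 mm lying on the worktop to the right of the stand; a bystander; origin at the centre of its underside.
- pliers: optical pliers, 131 x 53 x 14 mm, lying flat at the near right edge; a bystander; origin at the centre of its underside.
- lens_a: round clear lens blank, 67 mm across, 12 mm thick, lying near the front edge; a bystander; origin at the centre of its underside.
- tape: roll of masking tape, 104 mm across, 25 mm high, lying flat on the left; a bystander; origin at the centre of its underside.
- jar: screw jar with a dark lid, 47 mm across, 40 mm high, at the back right; a bystander; origin at the centre of its underside.

How it is judged:
On the way:
1. the bottle stands upright on the worktop, let go, more than 12 cm from the crank's axle point (horizontal distance between bottle_mid and axle above 0.12 m and angle between bottle_mid's own z axis and vertical below 0.15 rad and height (world z) of bottle_mid between 0.05 and 0.07 m and contact force between the fingers and bottle below 0.1 N and linear speed of bottle below 0.03 m/s), for 0.2 s.
At the end, for the whole second after the job is handed in: the heavy side (the hidden slug, which lies on its own -z side) is within 0.35 rad (20 degrees) of straight down, the wheel still (under 0.1 rad/s), the fingers hold the crank's knob (more than 2 N), and the bottle stands upright on the worktop more than 12 cm from the axle point (angle between slug's own z axis and vertical below 0.35 rad and contact force between the fingers and knob above 2 N and velocity of joint wheel between -0.1 and 0.1 rad/s and horizontal distance between bottle_mid and axle above 0.12 m and angle between bottle_mid's own z axis and vertical below 0.15 rad and height (world z) of bottle_mid between 0.05 and 0.07 m); the arm keeps its last pose, push and grip.
It fails at once if a bystander (stone, pliers, lens blank, tape, jar) is moved by more than 3 cm (distance of any of stone, pliers, lens_a, tape, jar from where it was at the start of the episode above 0.03 m).
It also fails if it takes over 69 s, if anything falls off the work surface, if the arm or the gripper's body presses on something with over 40 N, if the wrist force passes 120 N, or if a joint passes its speed limit or range.

## Working session

There is one attempt and no reset: what is moved stays moved. The work goes in short steps, Python scripts to look and compute and a tool call to move; the robot and the scene stay as the last step left them, time stands still between calls to the robot, and variables do not carry over. Pictures are saved under pics/ and viewed, and the job is handed in when it is done.

Besides the shell and the picture viewer there is one more tool, called after "Request:" as name(argument=value, ...) on one line, values as JSON. arm_command: Moves the arm, as the interface text tells. Its arguments: {"type":"object","properties":{"steps":{"type":"array"},"force":{"type":"number"}},"required":["steps"]}

```bash
mkdir -p pics
cat > h.py <<'E'
from plant import *
import numpy as np, cv2
from scipy.spatial.transform import Rotation as R
def snap(name,fn):
    c=read_camera(name); cv2.imwrite('pics/'+fn,cv2.cvtColor(c['frame'],cv2.COLOR_RGB2BGR)); return c
def K(c):
    f=240/np.tan(np.radians(c['vfov'])/2); return f
def rot(c):
    r=np.array(c['rotation'],float)
    return r.reshape(3,3) if r.size==9 else R.from_quat(r).as_matrix()
def ray(c,u,v):
    f=K(c); d=np.array([(u-c['cx'])/f,-(v-c['cy'])/f,-1]); return np.array(c['position']),rot(c)@d
def atz(c,u,v,z):
    p,d=ray(c,u,v); return p+d*(z-p[2])/d[2]
def proj(c,X):
    f=K(c); q=rot(c).T@(np.array(X)-c['position']); return c['cx']-f*q[0]/q[2], c['cy']+f*q[1]/q[2]
E
python3 - <<'E'
from h import *
for n in('side','top'):
    c=snap(n,n+'0.png'); print({k:v for k,v in c.items() if k!='frame'})
print(get_state())
E
```

```text
{'vfov': 51.590726917880126, 'cx': 321.25031324907377, 'cy': 245.4347201577173, 'position': array([ 0.07529938, -1.07519127,  0.72011733]), 'rotation': array([ 0.50880235, -0.10285891, -0.16708446,  0.8382261 ])}
{'vfov': 45.34498355538411, 'cx': 327.94009355500947, 'cy': 235.31574065497423, 'position': array([ 0.45373554, -0.00973501,  1.43315685]), 'rotation': array([ 0.03448524, -0.01822847, -0.70167829,  0.71142538])}
{'time': 0.1, 'qpos': array([ 1.19100906e+00,  2.87122282e-01,  1.57801156e+00, -1.65027601e-06,
        1.27863512e+00, -1.50012594e-01]), 'dq': array([ 0.00150755, -0.00301637, -0.00260297, -0.00095817,  0.00056493,
        0.00039818]), 'joint_efforts': array([ 6.23665001e-04, -4.07294083e+01, -2.93698883e+01, -1.36830777e-04,
        3.38946265e-03, -3.07152874e-06]), 'eef_pos': array([0.15349387, 0.65670624, 0.23006568]), 'tcp_rot': array([ 1.14634461e-01,  9.93407145e-01, -1.05040409e-03, -2.84130029e-04]), 'contact_force': array([-0.06368963, -0.12886021,  0.1612282 ]), 'wrist_torque': array([-0.00950898, -0.01987856,  0.00897286]), 'opening': 1.0028287541048682}
```

View pics/side0.png

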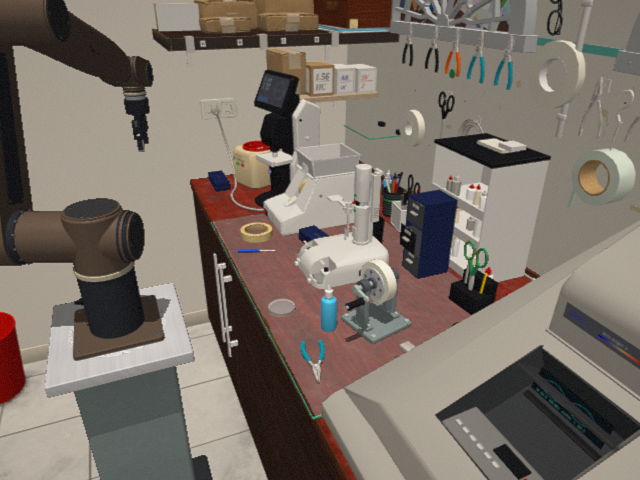

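View pics/top0.png

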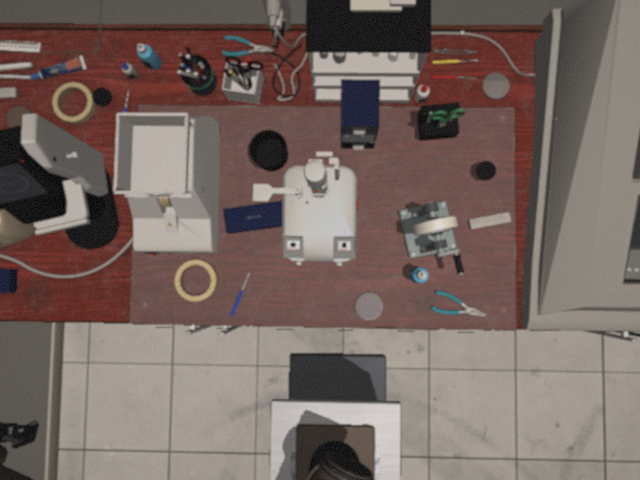

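Run:
```python
import cv2
a=cv2.imread('pics/top0.png')[190:325,350:530]; cv2.imwrite('pics/top0c.png',cv2.resize(a,None,fx=4.4,fy=4.4,interpolation=cv2.INTER_CUBIC))
a=cv2.imread('pics/side0.png')[240:390,260:430]; cv2.imwrite('pics/side0c.png',cv2.resize(a,None,fx=4,fy=4,interpolation=cv2.INTER_CUBIC))
```

```text
(no output)
```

View pics/top0c.png

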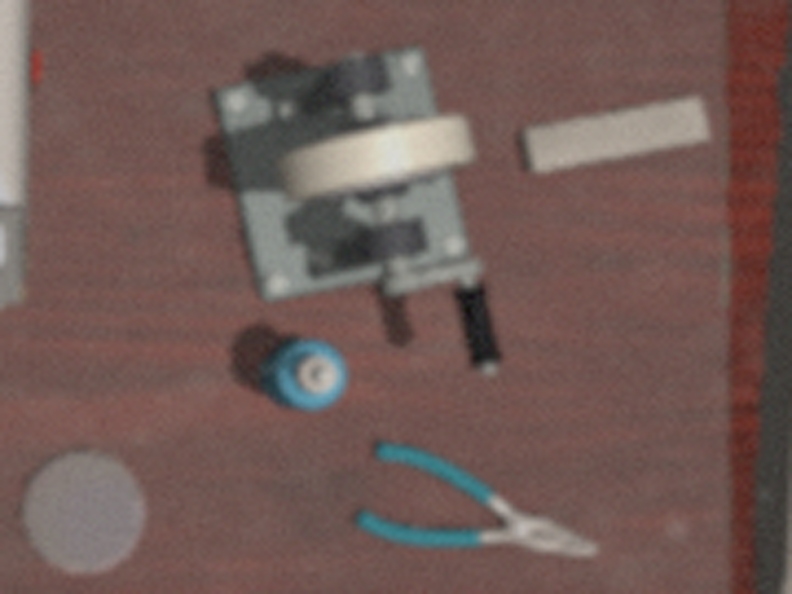

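View pics/side0c.png

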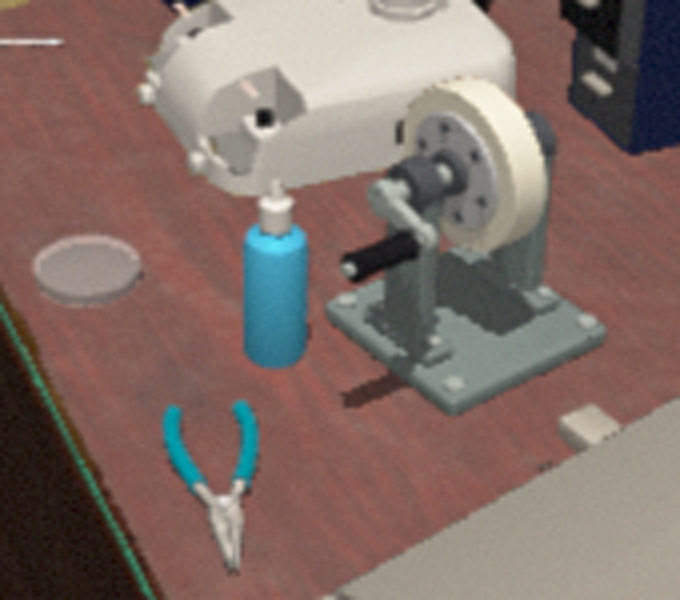

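```bash
cat >> h.py <<'E'
def tc(u,v): return 350+u/4.4,190+v/4.4
def sc(u,v): return 260+u/4,240+v/4
E
python3 - <<'E'
from h import *
c=read_camera('top'); s=read_camera('side')
T=lambda u,v,z: atz(c,*tc(u,v),z).round(4)
S=lambda u,v,z: atz(s,*sc(u,v),z).round(4)
cor=[T(218,92,.014),T(422,48,.014),T(265,300,.014)]
print('foot TL TR BL',cor, T(470,253,.014))
print('S foot near right corner',S(455,403,.014),'right',S(605,325,.014),'left',S(330,308,.014))
print('bottle top',T(318,375,.12),S(276,187,.12),S(276,362,0.0))
print('knob ends',T(470,290,.12),T(489,368,.12))
print('lens',T(84,512,.012),'pliers',T(380,450,.01),T(362,518,.01),T(595,549,.01))
print('stone',T(525,150,.013),T(708,118,.013))
print('tape',atz(c,195,281,.025))
print('scale m/px',np.linalg.norm(T(218,92,.014)-T(222.4,92,.014)))
for p in [(90,322),(518,322),(240,285),(235,312)]: print(atz(c,*p,0))
print('microscope',atz(c,300,258,.1),atz(c,355,258,.1))
E
```

```text
foot TL TR BL [array([ 0.6225, -0.1529,  0.014 ]), array([ 0.6488, -0.2674,  0.014 ]), array([ 0.5057, -0.1798,  0.014 ])] [ 0.5336 -0.294   0.014 ]
S foot near right corner [ 0.5299 -0.2964  0.014 ] right [ 0.6474 -0.2653  0.014 ] left [ 0.503 -0.187  0.014]
bottle top [ 0.4635 -0.1945  0.12  ] [ 0.4593 -0.2033  0.12  ] [ 0.4592 -0.2065  0.    ]
knob ends [ 0.5085 -0.2727  0.12  ] [ 0.4684 -0.2824  0.12  ]
lens [ 0.3861 -0.0798  0.012 ] pliers [ 0.423  -0.2446  0.01  ] [ 0.3852 -0.2346  0.01  ] [ 0.3701 -0.3636  0.01  ]
stone [ 0.5919 -0.3251  0.013 ] [ 0.6112 -0.4272  0.013 ]
tape [0.44195918 0.34844123 0.025     ]
scale m/px 0.0025000000000000022
[0.33583505 0.61514954 0.        ]
[ 0.35315725 -0.44598657  0.        ]
[0.43347001 0.24162291 0.        ]
[0.36641557 0.25235328 0.        ]
microscope [0.49944926 0.08582116 0.1       ] [ 0.50121654 -0.04184302  0.1       ]
```

```bash
cat >> h.py <<'E'
yaw=np.radians(13.0)
ex=np.array([np.cos(yaw),np.sin(yaw),0]); ey=np.array([-np.sin(yaw),np.cos(yaw),0])
AX=np.array([.4825,-.2463,.12])
# target tool: y along ey, z down
def Rt(): return np.column_stack([np.cross(ey,[0,0,-1]),ey,[0,0,-1]])
def rel(P,flip=False,Rw=None):
    s=get_state(); R0=R.from_quat(s['tcp_rot']).as_matrix()
    T=Rt() if Rw is None else Rw
    return R.from_matrix(R0.T@T).as_rotvec().round(4), [(R0.T@(np.array(p)-s['eef_pos'])).round(4).tolist() for p in P]
E
python3 - <<'E'
from h import *
print(Rt())
print(rel([[.3,.48,.28],[.44,.25,.28],[.464,-.194,.25],[.464,-.194,.16]]))
E
```

```text
[[-0.97437006 -0.22495105  0.        ]
 [-0.22495105  0.97437006  0.        ]
 [-0.          0.         -1.        ]]
(array([-0.0014, -0.0006, -0.4567]), [[-0.1829, -0.1389, -0.0494], [-0.3716, -0.331, -0.0492], [-0.4961, -0.7578, -0.0186], [-0.4961, -0.7577, 0.0714]])
```

Request:
arm_command(steps=[[[0, 0, -0.1], [-0.183, -0.139, -0.05], 1], [[0, 0, -0.2], [-0.183, -0.139, -0.05], 1], [[0, 0, -0.3], [-0.183, -0.139, -0.05], 1], [[0, 0, -0.45], [-0.372, -0.331, -0.05], 0.4], [[0, 0, -0.457], [-0.372, -0.331, -0.05], 0.4], [[0, 0, -0.457], [-0.372, -0.331, -0.05], 0.4], [[0, 0, -0.457], [-0.372, -0.331, -0.05], 0.4], [[0, 0, -0.457], [-0.372, -0.331, -0.05], 0.4], [[0, 0, -0.457], [-0.372, -0.331, -0.05], 0.4], [[0, 0, -0.457], [-0.496, -0.758, -0.019], 0.4], [[0, 0, -0.457], [-0.496, -0.758, -0.019], 0.4], [[0, 0, -0.457], [-0.496, -0.758, -0.019], 0.4]])

```text
time: 1.7
eef_pos: [0.4499, 0.0625, 0.2679]
tcp_rot: [-0.114, 0.993, -0.0, -0.0]
contact_force: [0.4, -0.1, 0.0]
opening: 0.7
```

Run:
```python
from h import *
print(rel([[.464,-.194,.23],[.464,-.194,.15]]))
```

```text
(array([-0.0009, -0.0003,  0.0025]), [[0.0445, -0.253, 0.0382], [0.0445, -0.2529, 0.1182]])
```

Request:
arm_command(steps=[[[0, 0, 0], [0.044, -0.253, 0.038], 0.4], [[0, 0, 0], [0.044, -0.253, 0.038], 0.4], [[0, 0, 0], [0.044, -0.253, 0.038], 0.4], [[0, 0, 0], [0.044, -0.253, 0.038], 0.4], [[0, 0, 0], [0.044, -0.253, 0.038], 0.4], [[0, 0, 0], [0.044, -0.253, 0.1], 0.4], [[0, 0, 0], [0.044, -0.253, 0.113], 0.4], [[0, 0, 0], [0.044, -0.253, 0.113], 0.4]])

```text
time: 2.7
eef_pos: [0.4644, -0.1925, 0.1548]
tcp_rot: [-0.115, 0.993, 0.0, -0.001]
contact_force: [0.0, -0.3, 0.3]
opening: 0.701
```

Run:
```python
from h import *
c=snap('side','s1.png'); t=snap('top','t1.png')
a=cv2.imread('pics/s1.png')[200:380,250:420]; b=cv2.imread('pics/t1.png')[215:335,350:500]
cv2.imwrite('pics/s1c.png',cv2.resize(a,None,fx=3.3,fy=3.3,interpolation=cv2.INTER_CUBIC))
s=get_state();print(s['eef_pos'],s['qpos'],s['time'])
print(proj(c,s['eef_pos']),proj(c,[.464,-.194,.12]))
```

```text
[ 0.46584264 -0.19381516  0.15730134] [-5.95231216e-01 -1.85166840e-02  2.05728033e+00 -8.30999710e-04
  1.09904087e+00 -2.39635532e+00] 2.8
(np.float64(330.15092741364236), np.float64(269.968716321528)) (np.float64(329.2668668415564), np.float64(284.3193496668206))
```

View pics/s1c.png

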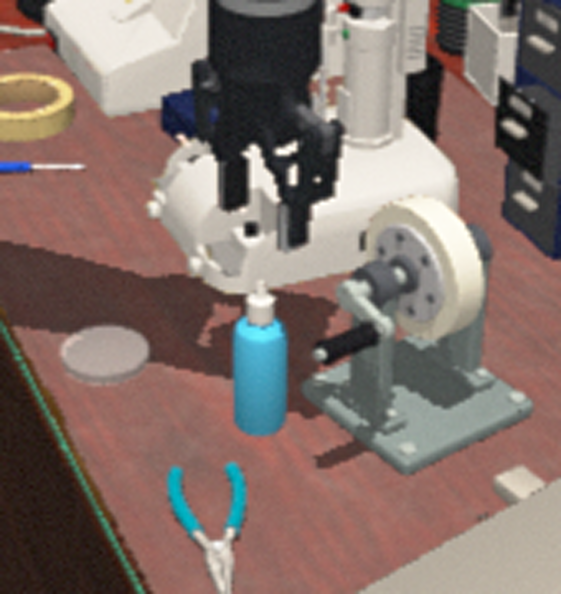

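Request:
arm_command(steps=[[[0, 0, 0], [0.001, 0, 0.05], 0.4], [[0, 0, 0], [0.001, 0, 0.09], 0.4], [[0, 0, 0], [0.001, 0, 0.097], 0.4], [[0, 0, 0], [0.001, 0, 0.097], 0.4], [[0, 0, 0], [0.001, 0, 0.097], -1], [[0, 0, 0], [0.001, 0, 0.097], -1], [[0, 0, 0], [0.001, 0, 0.097], -1], [[0, 0, 0], [0.001, 0, 0.097], -1], [[0, 0, 0], [0.001, 0, 0.097], -1]], force=40)

```text
time: 3.92
eef_pos: [0.4668, -0.1952, 0.0629]
tcp_rot: [-0.115, 0.993, -0.003, 0.003]
contact_force: [-0.8, 1.3, 6.8]
opening: 0.417
```

Run:
```python
from h import *
s=get_state();print(s['eef_pos'],s['opening'],s['contact_force'],s['time'])
print(rel([[.464,-.194,.15],[.45,.12,.15],[.45,.12,.062]]))
```

```text
[ 0.46678034 -0.19518656  0.06294548] 0.416961640951202 [-0.81820762  1.33899287  6.78853272] 3.925
(array([-0.0061,  0.0051,  0.0038]), [[0.002, 0.0013, -0.0871], [-0.0562, 0.3101, -0.0887], [-0.0557, 0.3107, -0.0007]])
```

Request:
arm_command(steps=[[[0, 0, 0], [0, 0, -0.05], -1], [[0, 0, 0], [0, 0, -0.095], -1], [[0, 0, 0], [0, 0, -0.1], -1], [[0, 0, 0], [0, 0, -0.1], -1], [[0, 0, 0], [-0.02, 0.09, -0.1], -1], [[0, 0, 0], [-0.04, 0.15, -0.1], -1], [[0, 0, 0], [-0.056, 0.21, -0.1], -1], [[0, 0, 0], [-0.056, 0.26, -0.1], -1], [[0, 0, 0], [-0.056, 0.31, -0.1], -1], [[0, 0, 0], [-0.056, 0.31, -0.1], -1], [[0, 0, 0], [-0.056, 0.31, -0.1], -1]])

```text
time: 5.3
eef_pos: [0.4487, 0.12, 0.1596]
tcp_rot: [-0.116, 0.993, -0.003, 0.001]
contact_force: [-0.7, -0.3, -0.8]
opening: 0.415
```

Run:
```python
from h import *
c=snap('side','s2.png')
a=cv2.imread('pics/s2.png')[130:350,180:400]
cv2.imwrite('pics/s2c.png',cv2.resize(a,None,fx=2.7,fy=2.7,interpolation=cv2.INTER_CUBIC))
s=get_state();print(s['eef_pos'],s['opening'],s['contact_force'],s['time'])
print(rel([[.45,.12,.066],[.45,.12,.062]]))
```

```text
[0.4492167  0.11928726 0.16002586] 0.41528419564030017 [-0.04018866 -0.68230695 -1.44387237] 5.35
(array([-0.0062,  0.0027,  0.0035]), [[-0.0007, 0.0011, 0.094], [-0.0007, 0.0011, 0.098]])
```

View pics/s2c.png

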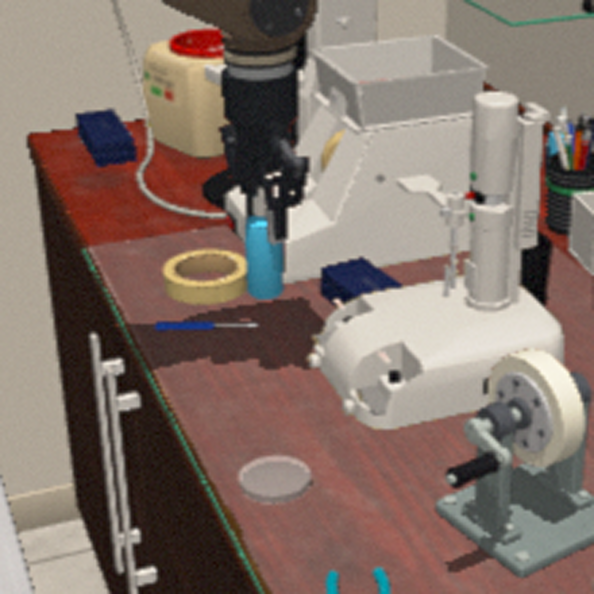

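Request:
arm_command(steps=[[[0, 0, 0], [0, 0, 0.05], -1], [[0, 0, 0], [0, 0, 0.085], -1], [[0, 0, 0], [0, 0, 0.095], -1], [[0, 0, 0], [0, 0, 0.098], -1], [[0, 0, 0], [0, 0, 0.098], -1]])

```text
time: 5.98
eef_pos: [0.451, 0.118, 0.0631]
tcp_rot: [-0.114, 0.993, -0.003, 0.003]
contact_force: [-0.7, 0.1, -2.1]
opening: 0.417
```

Run:
```python
from h import *
s=get_state();print(s['eef_pos'],s['opening'],s['contact_force'],s['time'])
```

```text
[0.45095961 0.11799325 0.06311104] 0.4167410529246474 [-0.74264612  0.08609462 -2.05472938] 5.975
```

Request:
arm_command(steps=[[[0, 0, 0], [0, 0, 0.002], -1], [[0, 0, 0], [0, 0, 0.004], -1]])

```text
time: 6.22
eef_pos: [0.4534, 0.1183, 0.0631]
tcp_rot: [-0.114, 0.994, -0.003, 0.004]
contact_force: [-5.6, 1.7, 23.7]
opening: 0.416
```

Touching the worktop. Release it and rise.

Request:
arm_command(steps=[[[0, 0, 0], [0, 0, -0.001], -1], [[0, 0, 0], [0, 0, -0.001], 0.1], [[0, 0, 0], [0, 0, -0.001], 0.4], [[0, 0, 0], [0, 0, -0.001], 0.4], [[0, 0, 0], [0, 0, -0.001], 0.4], [[0, 0, 0], [0, 0, -0.03], 0.4], [[0, 0, 0], [0, 0, -0.09], 0.4], [[0, 0, 0], [0, 0, -0.14], 0.4], [[0, 0, 0], [0, 0, -0.15], 0.4], [[0, 0, 0], [0, 0, -0.15], 0.4]])

```text
time: 7.48
eef_pos: [0.452, 0.119, 0.2132]
tcp_rot: [-0.114, 0.994, -0.003, 0.005]
contact_force: [-0.6, 0.3, 0.4]
opening: 0.698
```

Run:
```python
from h import *
c=snap('side','s3.png');t=snap('top','t3.png')
a=cv2.imread('pics/s3.png')[130:350,180:400]
cv2.imwrite('pics/s3c.png',cv2.resize(a,None,fx=2.7,fy=2.7,interpolation=cv2.INTER_CUBIC))
s=get_state();print(s['eef_pos'],s['opening'],s['contact_force'],s['time'])
for th in (1.4,1.6,1.8):
    k=AX+.035*(-np.sin(th)*ey+np.cos(th)*np.array([0,0,1]))
    print(th,k,[np.round(proj(c,k+d*ex),1) for d in(-.021,0,.021)],[np.round(proj(t,k+d*ex),1) for d in(-.021,0,.021)])
b=cv2.imread('pics/s3.png')[290:350,330:390]
cv2.imwrite('pics/s3k.png',cv2.resize(b,None,fx=10,fy=10,interpolation=cv2.INTER_CUBIC))
b=cv2.imread('pics/t3.png')[235:285,420:480]
cv2.imwrite('pics/t3k.png',cv2.resize(b,None,fx=10,fy=10,interpolation=cv2.INTER_CUBIC))
```

```text
[0.45079768 0.11889349 0.21089345] 0.7028546820680766 [ 0.26787692  0.38302301 -0.00363249] 7.575
1.4 [ 0.49025873 -0.27990675  0.12594885] [array([348.8, 302.3]), array([356.4, 299.1]), array([363.9, 296. ])] [array([462.7, 273. ]), array([460.5, 263.9]), array([458.4, 254.8])]
1.6 [ 0.49036993 -0.28038841  0.11897802] [array([348.8, 305.1]), array([356.4, 301.9]), array([363.9, 298.8])] [array([462.2, 273. ]), array([460.1, 263.9]), array([458. , 254.9])]
1.8 [ 0.49016738 -0.27951108  0.11204793] [array([348.5, 307.6]), array([356.1, 304.4]), array([363.5, 301.2])] [array([461.2, 273.1]), array([459.1, 264.1]), array([457. , 255.1])]
```

View pics/s3c.png

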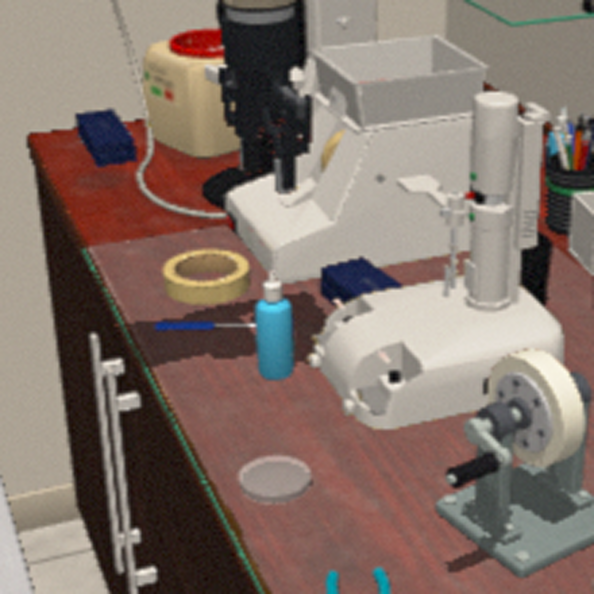

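View pics/s3k.png

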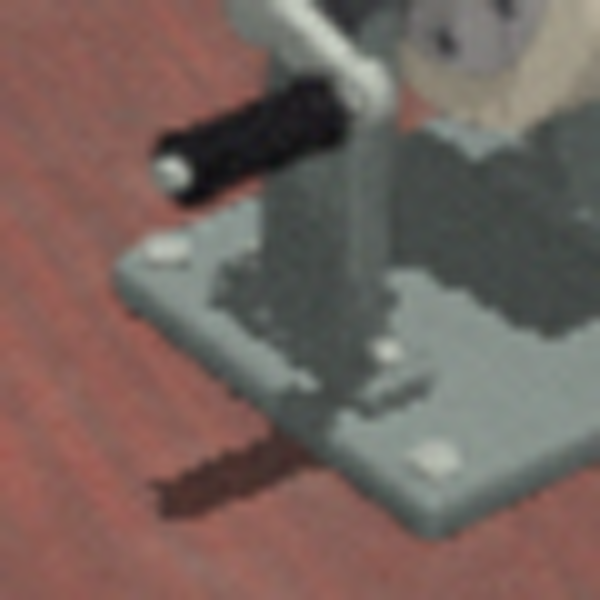

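View pics/t3k.png

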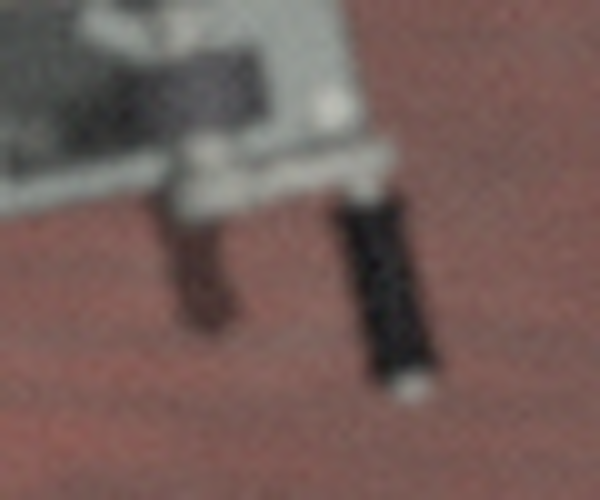

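Run:
```python
from h import *
g=AX+.035*(-np.sin(1.8)*ey+np.cos(1.8)*np.array([0,0,1]))-.002*ex
print(g,rel([[.46,-.1,.22],[g[0],g[1],.18],[g[0],g[1],.14]]))
```

```text
[ 0.48821864 -0.27996098  0.11204793] (array([-0.0053,  0.0046,  0.001 ]), [[0.0404, -0.2154, -0.0081], [0.0538, -0.3968, 0.0328], [0.054, -0.3966, 0.0728]])
```

Request:
arm_command(steps=[[[0, 0, 0], [0.04, -0.215, -0.008], 0.2], [[0, 0, 0], [0.04, -0.215, -0.008], 0.2], [[0, 0, 0], [0.04, -0.215, -0.008], 0.2], [[0, 0, 0], [0.04, -0.215, -0.008], 0.2], [[-0.005, 0.005, 0], [0.054, -0.397, 0.03], 0.2], [[-0.005, 0.005, 0], [0.054, -0.397, 0.033], 0.2], [[-0.005, 0.005, 0], [0.054, -0.397, 0.033], 0.2], [[-0.005, 0.005, 0], [0.054, -0.397, 0.05], 0.2], [[-0.005, 0.005, 0], [0.054, -0.397, 0.065], 0.2], [[-0.005, 0.005, 0], [0.054, -0.397, 0.065], 0.2]])

```text
time: 8.82
eef_pos: [0.4868, -0.2778, 0.1448]
tcp_rot: [-0.114, 0.993, 0.002, -0.002]
contact_force: [0.1, -0.7, 0.4]
opening: 0.603
```

Run:
```python
from h import *
c=snap('side','s4.png');t=snap('top','t4.png')
a=cv2.imread('pics/s4.png')[240:350,300:420]
cv2.imwrite('pics/s4c.png',cv2.resize(a,None,fx=5,fy=5,interpolation=cv2.INTER_CUBIC))
s=get_state();print(s['eef_pos'],s['opening'],s['contact_force'],s['time'],s['qpos'])
print(rel([[.4882,-.280,.0935]]))
```

```text
[ 0.48824312 -0.27892553  0.14762324] 0.5962452675478177 [0.1507469  0.38356696 0.24254082] 8.925 [-6.99241456e-01  1.24943261e-01  1.92642081e+00 -5.37041471e-04
  1.09080251e+00 -2.49935829e+00]
(array([ 0.0002, -0.0007,  0.0027]), [[0.0002, -0.001, 0.0541]])
```

View pics/s4c.png

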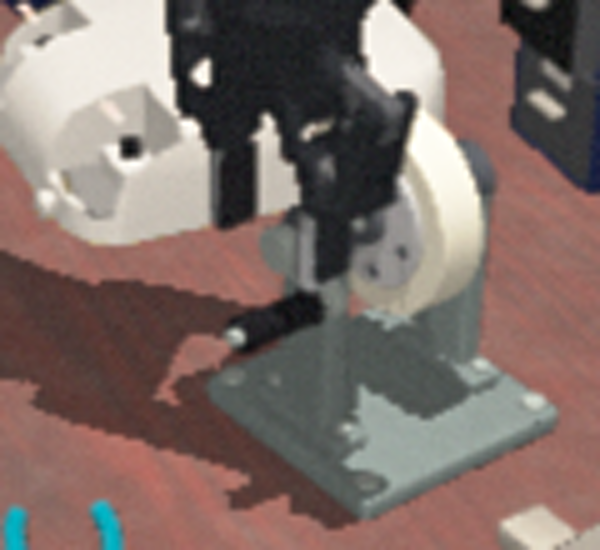

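Request:
arm_command(steps=[[[0, 0, 0], [0, -0.001, 0.03], 0.2], [[0, 0, 0], [0, -0.001, 0.05], 0.2], [[0, 0, 0], [0, -0.001, 0.054], 0.2], [[0, 0, 0], [0, -0.001, 0.054], 0.2], [[0, 0, 0], [0, -0.001, 0.054], -0.4]], force=60)

```text
time: 9.55
eef_pos: [0.4893, -0.2804, 0.0952]
tcp_rot: [-0.115, 0.993, -0.001, 0.001]
contact_force: [1.2, 0.4, -0.2]
opening: 0.4
```

Request:
arm_command(steps=[[[0, 0, 0], [0, 0, 0], -1], [[0, 0, 0], [0, 0, 0], -1], [[0, 0, 0], [0, 0, 0], -1], [[0, 0, 0], [0, 0, 0], -1]], force=60)

```text
time: 10.05
eef_pos: [0.4885, -0.2769, 0.0953]
tcp_rot: [-0.114, 0.993, 0.003, -0.001]
contact_force: [-2.0, 9.8, 4.8]
opening: 0.164
```

Run:
```python
from h import *
c=snap('side','s5.png')
a=cv2.imread('pics/s5.png')[240:350,300:420]
cv2.imwrite('pics/s5c.png',cv2.resize(a,None,fx=5,fy=5,interpolation=cv2.INTER_CUBIC))
s=get_state();print(s['eef_pos'],s['opening'],s['contact_force'],s['wrist_torque'],s['time'])
```

```text
[ 0.48853272 -0.27687927  0.09528339] 0.16311534751312592 [-1.14755679  9.79576833  5.00456013] [ 1.50753368  0.27996213 -0.08489896] 10.1
```

View pics/s5c.png

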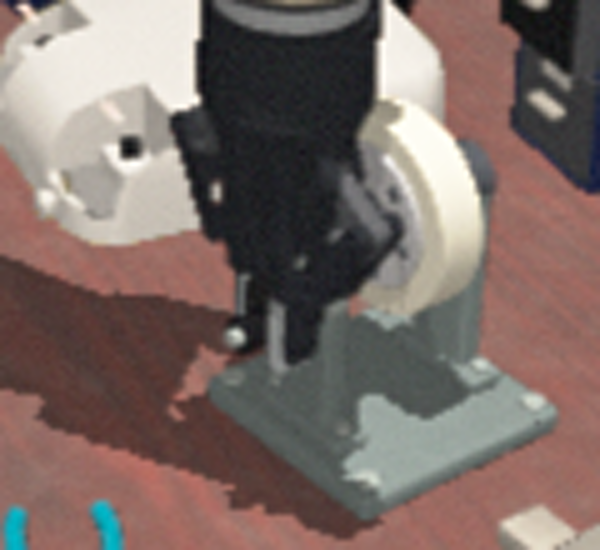

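```bash
cat >> h.py <<'E'
import json,os
from scipy.optimize import least_squares
def ys(p): return float(np.dot(np.array(p)-AX,ey)), float(p[2])
L='log.json'
def logs(): return json.load(open(L)) if os.path.exists(L) else []
def centre(pts):
    # radius fixed .035, prior on centre
    pts=np.array(pts); pr=np.array([.0034,.101])
    f=lambda c: np.r_[(np.hypot(pts[:,0]-c[0],pts[:,1]-c[1])-.035)/.001,(c-pr)/.003]
    return least_squares(f,pr).x
def step(dths,log=True,c=None,dx=0.0):
    s=get_state(); d=logs()
    y,z=ys(s['eef_pos'])
    if log:
        d.append([s['time'],y,z,*map(float,s['contact_force']),*map(float,s['wrist_torque'])]); json.dump(d,open(L,'w'))
    c=centre([[r[1],r[2]] for r in d]) if c is None else c
    th=np.arctan2(-(y-c[0]),z-c[1]); r=np.hypot(y-c[0],z-c[1])
    F=s['contact_force']; fy=F@ey; fz=F[2]
    # arm force on knob = -F; clockwise tangential dir (-cos th, -sin th)
    ft=-(fy*-np.cos(th)+fz*-np.sin(th)); fr=-(fy*-np.sin(th)+fz*np.cos(th))
    print('t%.2f c=%s th=%.3f r=%.4f ft_cw=%.2f frad=%.2f xs=%.4f fx=%.1f dqmax=%.2f op=%.3f'%(s['time'],c.round(4),th%(2*np.pi),r,ft,fr,(s['eef_pos']-AX)@ex,F@ex,abs(s['dq']).max(),s['opening']))
    xt=-.002+dx
    P=[AX*[1,1,0]+xt*ex+(c[0]-.035*np.sin(th+a))*ey+np.array([0,0,c[1]+.035*np.cos(th+a)]) for a in dths]
    rv,sh=rel(P); print('rot',rv.round(3).tolist())
    print([ [round(v,4) for v in q] for q in sh])
    return th,ft
E
python3 -c "
from h import *
step([.2,.35,.5,.65])"
```

```text
t10.10 c=[0.0034 0.101 ] th=1.735 r=0.0350 ft_cw=3.34 frad=10.49 xs=-0.0010 fx=1.1 dqmax=0.00 op=0.163
rot [0.006, -0.0, 0.002]
[[0.001, 0.0018, 0.0068], [0.001, 0.004, 0.0115], [0.001, 0.0069, 0.0159], [0.001, 0.0104, 0.0198]]
```

Request:
arm_command(steps=[[[0.006, 0, 0.002], [0.001, 0.0018, 0.0068], -1], [[0.006, 0, 0.002], [0.001, 0.004, 0.0115], -1], [[0.006, 0, 0.002], [0.001, 0.0069, 0.0159], -1], [[0.006, 0, 0.002], [0.001, 0.0104, 0.0198], -1]], force=80)

```text
time: 10.6
eef_pos: [0.4866, -0.2682, 0.079]
tcp_rot: [-0.113, 0.994, -0.001, 0.001]
contact_force: [-2.7, 2.0, 9.6]
opening: 0.155
```

```bash
python3 -c "
from h import *
step([.2,.35,.5,.65])"
```

```text
t10.60 c=[0.0034 0.1024] th=2.311 r=0.0347 ft_cw=5.38 frad=8.35 xs=-0.0009 fx=-2.2 dqmax=0.06 op=0.155
rot [-0.003, 0.002, 0.0]
[[0.0011, 0.005, 0.0048], [0.0011, 0.0095, 0.0076], [0.0011, 0.0143, 0.0097], [0.0011, 0.0194, 0.011]]
```

Request:
arm_command(steps=[[[0, 0, 0], [0.001, 0.005, 0.0048], -1], [[0, 0, 0], [0.001, 0.0095, 0.0076], -1], [[0, 0, 0], [0.001, 0.0143, 0.0097], -1], [[0, 0, 0], [0.001, 0.0194, 0.011], -1]])

```text
time: 11.1
eef_pos: [0.4823, -0.2498, 0.0689]
tcp_rot: [-0.113, 0.994, -0.002, 0.002]
contact_force: [1.1, -0.7, 6.5]
opening: 0.16
```

```bash
python3 -c "
from h import *
step([.2,.35,.5,.65])"
```

```text
t11.10 c=[0.0031 0.1031] th=2.955 r=0.0348 ft_cw=2.11 frad=6.19 xs=-0.0009 fx=0.9 dqmax=0.07 op=0.160
rot [-0.005, 0.004, -0.0]
[[0.0011, 0.0069, 0.0008], [0.0011, 0.0121, 0.0003], [0.0011, 0.0172, -0.001], [0.0011, 0.0221, -0.003]]
```

Request:
arm_command(steps=[[[-0.005, 0.004, 0], [0.001, 0.0069, 0.0008], -1], [[-0.005, 0.004, 0], [0.001, 0.0121, 0.0003], -1], [[-0.005, 0.004, 0], [0.001, 0.0172, -0.001], -1], [[-0.005, 0.004, 0], [0.001, 0.0221, -0.003], -1]])

```text
time: 11.6
eef_pos: [0.4773, -0.2282, 0.0722]
tcp_rot: [-0.113, 0.994, -0.0, 0.001]
contact_force: [5.5, -1.8, 1.9]
opening: 0.151
```

```bash
python3 -c "
from h import *
step([.2,.35,.5,.65])"
```

```text
t11.60 c=[0.0029 0.1032] th=3.613 r=0.0348 ft_cw=1.77 frad=3.05 xs=-0.0010 fx=5.0 dqmax=0.08 op=0.151
rot [-0.001, 0.003, -0.0]
[[0.001, 0.0059, -0.0037], [0.001, 0.0098, -0.0072], [0.001, 0.0131, -0.0113], [0.001, 0.0157, -0.0159]]
```

Request:
arm_command(steps=[[[0, 0, 0], [0, 0.0059, -0.0037], -1], [[0, 0, 0], [0, 0.0098, -0.0072], -1], [[0, 0, 0], [0, 0.0131, -0.0113], -1], [[0, 0, 0], [0, 0.0157, -0.0159], -1]])

```text
time: 12.1
eef_pos: [0.4738, -0.213, 0.0879]
tcp_rot: [-0.113, 0.994, -0.001, 0.002]
contact_force: [4.2, -4.5, -0.7]
opening: 0.157
```

```bash
python3 -c "
from h import *
step([.2,.35,.5,.65])"
```

```text
t12.10 c=[0.0029 0.1032] th=4.260 r=0.0350 ft_cw=3.01 frad=4.51 xs=-0.0010 fx=3.1 dqmax=0.08 op=0.157
rot [-0.002, 0.003, -0.0]
[[0.001, 0.0024, -0.0066], [0.001, 0.0033, -0.0117], [0.001, 0.0034, -0.017], [0.001, 0.0028, -0.0222]]
```

Request:
arm_command(steps=[[[0, 0, 0], [0, 0.0024, -0.0066], -1], [[0, 0, 0], [0, 0.0033, -0.0117], -1], [[0, 0, 0], [0, 0.0034, -0.017], -1], [[0, 0, 0], [0, 0.0028, -0.0222], -1]])

```text
time: 12.6
eef_pos: [0.4731, -0.2098, 0.1087]
tcp_rot: [-0.113, 0.994, -0.001, 0.002]
contact_force: [7.7, -4.6, -7.3]
opening: 0.159
```

```bash
python3 -c "
from h import *
step([.2,.35,.5,.65])"
```

```text
t12.60 c=[0.003  0.1032] th=4.868 r=0.0351 ft_cw=6.23 frad=7.32 xs=-0.0010 fx=6.5 dqmax=0.07 op=0.159
rot [-0.002, 0.004, -0.001]
[[0.001, -0.0019, -0.0067], [0.001, -0.0041, -0.0115], [0.0009, -0.007, -0.0159], [0.0009, -0.0105, -0.0198]]
```

Request:
arm_command(steps=[[[-0.002, 0.004, 0], [0, -0.0019, -0.0067], -1], [[-0.002, 0.004, 0], [0, -0.0041, -0.0115], -1], [[-0.002, 0.004, 0], [0, -0.007, -0.0159], -1], [[-0.002, 0.004, 0], [0, -0.0105, -0.0198], -1]])

```text
time: 13.1
eef_pos: [0.4744, -0.2163, 0.1247]
tcp_rot: [-0.112, 0.994, 0.004, -0.0]
contact_force: [10.3, 3.8, -10.1]
opening: 0.154
```

```bash
python3 -c "
from h import *
step([.2,.35,.5,.65])"
```

```text
t13.10 c=[0.003  0.1033] th=5.365 r=0.0352 ft_cw=8.82 frad=5.06 xs=-0.0011 fx=10.9 dqmax=0.07 op=0.154
rot [0.008, 0.001, -0.002]
[[0.0009, -0.0049, -0.005], [0.0008, -0.0091, -0.0082], [0.0008, -0.0137, -0.0107], [0.0008, -0.0186, -0.0125]]
```

Request:
arm_command(steps=[[[0.008, 0.001, -0.002], [-0.002, -0.0049, -0.005], -1], [[0.008, 0.001, -0.002], [-0.002, -0.0091, -0.0082], -1], [[0.008, 0.001, -0.002], [-0.002, -0.0137, -0.0107], -1], [[0.008, 0.001, -0.002], [-0.002, -0.0186, -0.0125], -1]])

```text
time: 13.6
eef_pos: [0.4768, -0.2267, 0.1338]
tcp_rot: [-0.113, 0.994, 0.01, -0.005]
contact_force: [-2.9, 16.4, 5.5]
opening: 0.154
```

```bash
python3 -c "
from h import *
step([.2,.35,.5,.65])"
```

```text
t13.60 c=[0.003  0.1033] th=5.766 r=0.0351 ft_cw=11.78 frad=-13.02 xs=-0.0012 fx=0.8 dqmax=0.07 op=0.154
rot [0.022, -0.008, -0.001]
[[0.0009, -0.0064, -0.0029], [0.0009, -0.0114, -0.0043], [0.0009, -0.0166, -0.0049], [0.0009, -0.0219, -0.0047]]
```

Request:
arm_command(steps=[[[0.022, -0.008, 0], [0, -0.0064, -0.0035], -1], [[0.022, -0.008, 0], [0, -0.0114, -0.0055], -1], [[0.022, -0.008, 0], [0, -0.0166, -0.0065], -1], [[0.022, -0.008, 0], [0, -0.0219, -0.0065], -1]])

```text
time: 14.1
eef_pos: [0.4803, -0.2417, 0.1383]
tcp_rot: [-0.113, 0.994, 0.008, -0.002]
contact_force: [0.8, 14.3, 5.8]
opening: 0.154
```

```bash
python3 -c "
from h import *
step([.2,.35,.5,.65])"
```

```text
t14.10 c=[0.003  0.1033] th=6.228 r=0.0350 ft_cw=13.44 frad=-6.53 xs=-0.0011 fx=4.0 dqmax=0.07 op=0.154
rot [0.016, -0.002, -0.001]
[[0.0009, -0.007, 0.0002], [0.0008, -0.0121, 0.0013], [0.0008, -0.017, 0.0031], [0.0008, -0.0216, 0.0057]]
```

Request:
arm_command(steps=[[[0.016, -0.002, 0], [0, -0.007, -0.0005], -1], [[0.016, -0.002, 0], [0, -0.0121, 0.0005], -1], [[0.016, -0.002, 0], [0, -0.017, 0.0023], -1], [[0.016, -0.002, 0], [0, -0.022, 0.005], -1]])

```text
time: 14.6
eef_pos: [0.4844, -0.2594, 0.1343]
tcp_rot: [-0.113, 0.994, 0.005, -0.001]
contact_force: [-1.7, 9.6, 11.3]
opening: 0.157
```

```bash
python3 -c "
from h import *
step([.2,.35,.5,.65])"
```

```text
t14.60 c=[0.003  0.1033] th=0.484 r=0.0350 ft_cw=13.93 frad=-5.49 xs=-0.0011 fx=0.5 dqmax=0.09 op=0.157
rot [0.009, -0.002, -0.001]
[[0.0009, -0.0059, 0.0038], [0.0009, -0.0097, 0.0074], [0.0009, -0.013, 0.0115], [0.0009, -0.0156, 0.016]]
```

Request:
arm_command(steps=[[[0.009, 0, 0], [0, -0.0059, 0.0038], -1], [[0.009, 0, 0], [0, -0.0097, 0.0074], -1], [[0.009, 0, 0], [0, -0.013, 0.0115], -1], [[0.009, 0, 0], [0, -0.0156, 0.016], -1]])

```text
time: 15.1
eef_pos: [0.4877, -0.2734, 0.1205]
tcp_rot: [-0.113, 0.994, 0.002, -0.002]
contact_force: [-1.4, 4.5, 12.2]
opening: 0.158
```

```bash
python3 -c "
from h import *
step([.2,.35,.5,.65])"
```

```text
t15.10 c=[0.003  0.1033] th=1.059 r=0.0350 ft_cw=12.97 frad=-1.84 xs=-0.0010 fx=-0.4 dqmax=0.08 op=0.158
rot [0.004, -0.003, -0.001]
[[0.0009, -0.0028, 0.0064], [0.0009, -0.004, 0.0115], [0.0009, -0.0045, 0.0167], [0.0009, -0.0042, 0.022]]
```

Request:
arm_command(steps=[[[0.004, 0, 0], [0, -0.0028, 0.0064], -1], [[0.004, 0, 0], [0, -0.004, 0.0115], -1], [[0.004, 0, 0], [0, -0.0045, 0.0167], -1], [[0.004, 0, 0], [0, -0.0042, 0.022], -1]])

```text
time: 15.6
eef_pos: [0.4887, -0.2777, 0.1009]
tcp_rot: [-0.113, 0.994, -0.001, -0.002]
contact_force: [-1.1, 1.7, 10.6]
opening: 0.162
```

```bash
python3 -c "
from h import *
step([.2,.35,.5,.65])"
```

```text
t15.60 c=[0.003  0.1033] th=1.641 r=0.0351 ft_cw=10.44 frad=2.67 xs=-0.0011 fx=-0.6 dqmax=0.08 op=0.162
rot [-0.001, -0.004, -0.0]
[[0.0009, 0.0012, 0.0069], [0.0009, 0.003, 0.0118], [0.0009, 0.0055, 0.0164], [0.0009, 0.0087, 0.0206]]
```

```bash
cat > fit.py <<'E'
from h import *
d=np.array(logs())[1:]; c=centre(d[:,1:3])
th=np.arctan2(-(d[:,1]-c[0]),d[:,2]-c[1]); fy=d[:,3:6]@ey; fz=d[:,5]
ft=fy*np.cos(th)+fz*np.sin(th)
sg=np.array([-1 if i>=12 and False else 1 for i in range(len(th))])
A=np.c_[sg,np.cos(th),np.sin(th)]
x,res,_,_=np.linalg.lstsq(A,ft,rcond=None)
print(x,np.hypot(x[1],x[2]),'peak at',np.arctan2(x[2],x[1])%6.283,'bottom at th=',(np.arctan2(x[2],x[1])-np.pi/2)%6.283)
print(np.c_[th%6.283,ft,ft-A@x].round(2))
E
python3 fit.py
```

```text
[7.76607353 5.84434094 2.56336116] 6.381781997421955 peak at 0.41333811485025607 bottom at th= 5.12554178805536
[[ 2.34  5.16 -0.4 ]
 [ 2.96  2.09 -0.39]
 [ 3.61  1.78  0.38]
 [ 4.26  3.02  0.13]
 [ 4.87  6.25  0.13]
 [ 5.36  8.83 -0.45]
 [ 5.76 11.78  0.2 ]
 [ 6.23 13.44 -0.02]
 [ 0.48 13.93 -0.2 ]
 [ 1.06 12.97  0.1 ]
 [ 1.64 10.44  0.52]]
```

```bash
cp log.json logcw.json; python3 -c "
from h import *
step([-.2,-.35,-.5,-.65],log=False)"
```

```text
t15.60 c=[0.003  0.1033] th=1.641 r=0.0351 ft_cw=10.44 frad=2.67 xs=-0.0011 fx=-0.6 dqmax=0.08 op=0.162
rot [-0.001, -0.004, -0.0]
[[0.001, 0.0003, -0.007], [0.001, 0.0013, -0.0121], [0.001, 0.0032, -0.017], [0.001, 0.0057, -0.0216]]
```

Request:
arm_command(steps=[[[0, 0, 0], [0, 0.0003, -0.007], -1], [[0, 0, 0], [0, 0.0013, -0.0121], -1], [[0, 0, 0], [0, 0.0032, -0.017], -1], [[0, 0, 0], [0, 0.0057, -0.0216], -1]])

```text
time: 16.1
eef_pos: [0.4874, -0.2723, 0.1224]
tcp_rot: [-0.113, 0.994, -0.001, -0.002]
contact_force: [4.4, -2.9, -0.6]
opening: 0.158
```

```bash
python3 -c "
from h import *
step([-.2,-.35,-.5,-.65])"
```

```text
t16.10 c=[0.003  0.1033] th=0.997 r=0.0351 ft_cw=-2.56 frad=-2.92 xs=-0.0011 fx=3.7 dqmax=0.08 op=0.158
rot [-0.001, -0.004, -0.001]
[[0.0009, 0.0044, -0.0054], [0.0009, 0.0083, -0.0089], [0.001, 0.0127, -0.0117], [0.001, 0.0175, -0.0139]]
```

Request:
arm_command(steps=[[[0, 0, 0], [0, 0.0044, -0.0054], -1], [[0, 0, 0], [0, 0.0083, -0.0089], -1], [[0, 0, 0], [0, 0.0127, -0.0117], -1], [[0, 0, 0], [0, 0.0175, -0.0139], -1]])

```text
time: 16.6
eef_pos: [0.4834, -0.2549, 0.1365]
tcp_rot: [-0.113, 0.994, -0.001, -0.002]
contact_force: [2.7, -0.9, 0.5]
opening: 0.155
```

```bash
python3 -c "
from h import *
step([-.2,-.35,-.5,-.65])"
```

```text
t16.60 c=[0.003  0.1033] th=0.336 r=0.0351 ft_cw=-1.29 frad=-0.93 xs=-0.0011 fx=2.4 dqmax=0.07 op=0.155
rot [-0.001, -0.004, -0.001]
[[0.0009, 0.0068, -0.0015], [0.0009, 0.0121, -0.0018], [0.0009, 0.0173, -0.0014], [0.0009, 0.0224, -0.0001]]
```

Request:
arm_command(steps=[[[0, 0, 0], [0, 0.0068, -0.0015], -1], [[0, 0, 0], [0, 0.0121, -0.0018], -1], [[0, 0, 0], [0, 0.0173, -0.0014], -1], [[0, 0, 0], [0, 0.0224, -0.0001], -1]])

```text
time: 17.1
eef_pos: [0.4783, -0.233, 0.1367]
tcp_rot: [-0.113, 0.994, -0.001, -0.002]
contact_force: [2.7, -3.1, 1.4]
opening: 0.156
```

```bash
python3 -c "
from h import *
step([-.2,-.35,-.5,-.65])"
```

```text
t17.10 c=[0.003  0.1034] th=5.968 r=0.0351 ft_cw=-3.88 frad=-0.16 xs=-0.0011 fx=1.9 dqmax=0.07 op=0.156
rot [-0.002, -0.004, -0.001]
[[0.0009, 0.0064, 0.0029], [0.0009, 0.0107, 0.0058], [0.0009, 0.0146, 0.0093], [0.0009, 0.0179, 0.0134]]
```

Request:
arm_command(steps=[[[0, 0, 0], [0, 0.0064, 0.0029], -1], [[0, 0, 0], [0, 0.0107, 0.0058], -1], [[0, 0, 0], [0, 0.0146, 0.0093], -1], [[0, 0, 0], [0, 0.0179, 0.0134], -1]])

```text
time: 17.6
eef_pos: [0.4744, -0.2158, 0.1238]
tcp_rot: [-0.113, 0.994, -0.002, -0.002]
contact_force: [1.0, -3.9, 5.0]
opening: 0.152
```

```bash
python3 -c "
from h import *
step([-.2,-.35,-.5,-.65])"
```

```text
t17.60 c=[0.003  0.1034] th=5.334 r=0.0350 ft_cw=-6.46 frad=0.38 xs=-0.0010 fx=0.1 dqmax=0.07 op=0.152
rot [-0.003, -0.004, -0.0]
[[0.001, 0.0035, 0.0061], [0.0009, 0.0053, 0.011], [0.0009, 0.0063, 0.0162], [0.0009, 0.0065, 0.0214]]
```

Request:
arm_command(steps=[[[0, 0, 0], [0, 0.0035, 0.0061], -1], [[0, 0, 0], [0, 0.0053, 0.011], -1], [[0, 0, 0], [0, 0.0063, 0.0162], -1], [[0, 0, 0], [0, 0.0065, 0.0214], -1]])

```text
time: 18.1
eef_pos: [0.473, -0.2095, 0.1034]
tcp_rot: [-0.113, 0.994, -0.002, -0.002]
contact_force: [-1.2, -2.1, 11.5]
opening: 0.152
```

```bash
python3 -c "
from h import *
step([.1,.2,.35,.5])"
sed -i 's/if i>=12 and False/if i>=11/' fit.py; python3 fit.py
```

```text
t18.10 c=[0.003  0.1034] th=4.714 r=0.0350 ft_cw=-11.49 frad=1.80 xs=-0.0010 fx=-1.6 dqmax=0.08 op=0.152
rot [-0.003, -0.004, -0.0]
[[0.001, -0.0002, -0.0035], [0.001, -0.0007, -0.0069], [0.001, -0.0021, -0.012], [0.001, -0.0043, -0.0168]]
[7.88359768 5.7809342  2.72535666] 6.391147722858078 peak at 0.44053870607853296 bottom at th= 5.152742379283637
[[  2.34   5.15  -0.68]
 [  2.96   2.09  -0.61]
 [  3.61   1.78   0.28]
 [  4.26   3.03   0.14]
 [  4.86   6.26   0.19]
 [  5.36   8.83  -0.39]
 [  5.76  11.77   0.21]
 [  6.23  13.43  -0.07]
 [  0.48  13.93  -0.34]
 [  1.06  12.97  -0.12]
 [  1.64  10.43   0.24]
 [  1.    -2.56  -0.1 ]
 [  0.34  -1.29   0.24]
 [  5.97  -3.88  -0.65]
 [  5.33  -6.46   0.28]
 [  4.71 -11.49  -0.89]]
```

```bash
python3 -c "
from h import *
step([.15,.3,.44,.48],log=False)"
```

```text
t18.10 c=[0.003  0.1034] th=4.714 r=0.0350 ft_cw=-11.49 frad=1.80 xs=-0.0010 fx=-1.6 dqmax=0.08 op=0.152
rot [-0.003, -0.004, -0.0]
[[0.001, -0.0004, -0.0052], [0.001, -0.0016, -0.0103], [0.001, -0.0034, -0.0149], [0.001, -0.004, -0.0161]]
```

Request:
arm_command(steps=[[[0, 0, 0], [0, -0.0004, -0.0052], -1], [[0, 0, 0], [0, -0.0016, -0.0103], -1], [[0, 0, 0], [0, -0.0034, -0.0149], -1], [[0, 0, 0], [0, -0.004, -0.0161], -1], [[0, 0, 0], [0, -0.004, -0.0161], -1], [[0, 0, 0], [0, -0.004, -0.0161], -1]])

```text
time: 18.85
eef_pos: [0.4734, -0.2119, 0.1165]
tcp_rot: [-0.113, 0.994, 0.0, -0.002]
contact_force: [7.6, -3.2, -9.1]
opening: 0.158
```

```bash
python3 -c "
from h import *
step([.03,.05,.08],log=False)"
```

```text
t18.85 c=[0.003  0.1034] th=5.096 r=0.0352 ft_cw=6.66 frad=7.90 xs=-0.0011 fx=6.7 dqmax=0.00 op=0.158
rot [0.0, -0.004, -0.001]
[[0.0009, -0.0006, -0.0009], [0.0009, -0.0008, -0.0015], [0.0009, -0.0013, -0.0025]]
```

Request:
arm_command(steps=[[[0, 0, 0], [0, -0.001, -0.005], -1], [[0, 0, 0], [0, -0.001, -0.005], -1], [[0, 0, 0], [0, -0.0005, -0.002], -1], [[0, 0, 0], [0, -0.0005, -0.002], -1]])

```text
time: 19.35
eef_pos: [0.4736, -0.2125, 0.1181]
tcp_rot: [-0.113, 0.994, -0.0, -0.002]
contact_force: [4.2, -4.8, -0.1]
opening: 0.154
```

```bash
python3 -c "
from h import *
step([.03,.05,.08],log=False)
c=snap('side','s9.png');snap('top','t9.png')
a=cv2.imread('pics/s9.png')[190:390,210:430]
cv2.imwrite('pics/s9c.png',cv2.resize(a,None,fx=2.9,fy=2.9,interpolation=cv2.INTER_CUBIC))
step([.03],log=False)"
```

```text
t19.35 c=[0.003  0.1034] th=5.144 r=0.0351 ft_cw=-2.24 frad=5.16 xs=-0.0010 fx=3.0 dqmax=0.00 op=0.154
rot [0.0, -0.004, -0.001]
[[0.001, -0.0006, -0.0009], [0.001, -0.0009, -0.0015], [0.001, -0.0014, -0.0024]]
t19.45 c=[0.003  0.1034] th=5.144 r=0.0351 ft_cw=-2.21 frad=4.39 xs=-0.0011 fx=2.6 dqmax=0.00 op=0.159
rot [-0.0, -0.003, -0.001]
[[0.0009, -0.0006, -0.0009]]
```

View pics/s9c.png

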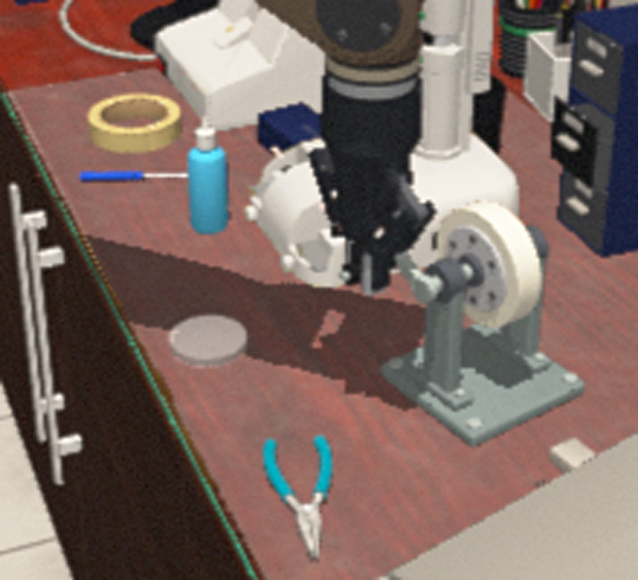

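View pics/t9.png

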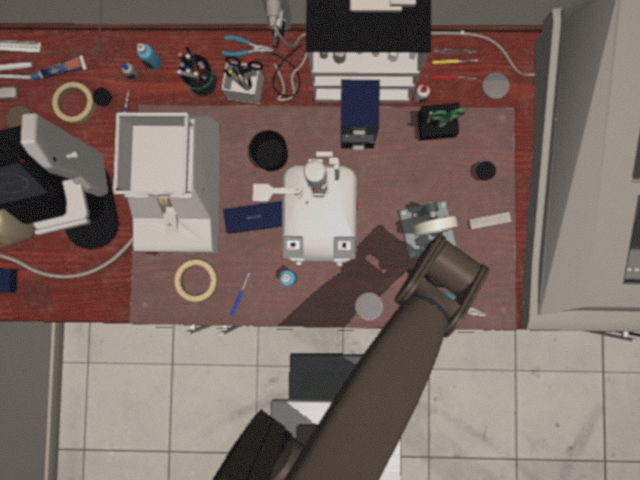

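The side picture (crop) shows the bottle upright at about (207, 190). The knob is held just left of the shaft, and the pliers, lens and tape are in place. The top picture has the bottle at (287, 277) and the stone, jar, lens and tape where they were. The wheel is still at 5.14, so I'm handing in.

```bash
python3 -c "
from plant import *
print(sign_off())"
```

```text
the job is handed in; nothing more can be done
None
```

I handed the job in at about 19.5 s of the 69 s allowed. The bottle is out of the crank's swing, and the wheel's heavy side should be straight down with the knob still held.

- **Bottle:** I lifted it away from the crank and let it go upright on the worktop at about (0.45, 0.12). That is roughly 0.37 m from the axle point.
- **Finding the heavy side:** I gripped the knob and turned the wheel about one full turn clockwise, then about half a turn back. I fitted the measured turning force, which came out as 7.9 N of friction plus a 6.4 N swing, matching the values given. This puts the heavy side down at a wheel angle of 5.13 rad (clockwise data only) to 5.15 rad (both directions).
- **Last checks:** The wheel was still at 5.144 rad, well inside the 0.35 rad tolerance. The grip setting was 80 N with the fingers stopped on the knob. Both pictures show the bottle upright and the bystanders in place; the arm hid most of the pliers in the top view.
- **Disagreements:** My camera estimate of the axle was about 3 mm off sideways, so I corrected it from the knob's circular path. Force readings differed from the fit by up to 0.9 N, and sideways force along the shaft reached about 11 N once during the turning. Neither affects the result noticeably.

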